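# Clamp the gourd in its holder with the loose crank

## Robot

A 6-joint arm with a two-finger parallel gripper is mounted at the origin on the work surface. World frame = base frame: x ahead of the robot, y to its left, z up, the work surface at z = 0. Lengths are in mm, angles in rad, forces in N, time in s.
With the tool pointing down it reaches from about 325 to 900 mm from the base axis. Payload 3.5 kg.
Tool frame: the origin (TCP) lies at the very end of the fingers, on their centre line; the grasp point (between the pads) lies behind it (bot.tcp_to_grasp is the z of the grasp point in the tool frame, in mm); z points along the fingers, y is the line along which they close (so a half turn about z gives the same grasp; the last joint's range is limited). The gripper opens to 85 mm and grips with 20 to 120 N. Pads are 22 mm wide; open, the fingers measure 114 mm over their backs; the gripper's body (76 mm by 85 mm) begins 54 mm behind the grasp point. The pads swing forward as they close: fully open they stand 13 mm farther back than shut.
Start: joints at [-1.447, 0.276, -0.026, 1.268, 0, 1.467], TCP at [140.526, -608.995, 231.313] pointing down, gripper open.
Joint ranges: [-3.12, 3.12], [-0.85, 1.88], [-1.08, 1.24], [-1.95, 2.15], [-1.57, 1.53], [-3.14, 3.14]. Speed limits (rad/s): [2.57, 2.57, 3.14, 3.14, 3.14, 3.14].

## Interface

Orientations are given as a rotation vector (axis times angle).
In Python, from plant import bot gives the robot as it stands. The module is installed in compiled form; this text tells all that it offers.
- The arm moves only by the shell command python3 -m pendant 'ROWS' [FORCE]. ROWS is JSON, a list of rows, each a list of 7 numbers: the turn, a rotation vector about the tool's x, y, z in degrees, then the shift along the tool's x, y, z in mm, then the closure, from 0 (fully open) to 1 (shut). A call has 1 to 10 rows; each row shifts and turns the commanded pose from where the row before left it, along the tool's axes as they then stand; what a row does not reach is not made up. A row lasts 1/10 s, in which the tool goes at most 50 mm and 8.59 degrees, less where a joint would pass 70% of its speed; a pose out of reach is approached as far as the arm can. A call with a gripper value outside its range is refused whole. The fingers move at their own pace and stop on an object; FORCE is the grip in N (left out, the last holds). Time passes only in rows, so rows that do not move let the fingers close. It gives the time, the measured TCP pose, the force, the opening and the grip force at its end, in the units of the state.
- bot.read_state(): the state, without advancing time (a new reading comes with each control period).
- bot.get_image(name): name is "scene" or "side" or "wrist"; returns a dict with "img" (480x640x3 uint8, red, green, blue), "range_z" (480x640 float32, mm along the optical axis (not along the pixel's ray), 0 where there is no reading), "fx", "fy", "cx", "cy" (pixels), "R" (3x3) and "t" (3): a world point X has camera coordinates R X + t. Camera axes: x right, y down, z forward; pixel columns grow to the right and rows downward; lengths in mm; the calibration is good to about 2 mm. A picture is of the moment at which its call begins.
- bot.finish_job(): hands the job in; it is judged then, once.
The state is a dict: "t": time; "q": joint angles; "joint_velocities": joint speeds; "tau": joint torques, N m; "tcp_pos": TCP position; "orientation": TCP orientation; "contact_force": force on the tool from outside, world axes, zero at the start; "ft_torque": the same for the moment, N m; "width": opening from 0.0 (shut) to 1.0 (fully open); "grasp_force": force on a finger pad.
Only numpy, scipy, OpenCV 4.12 (cv2) and the standard library are available. Lean on these libraries where they do the work, as an engineer would, in place of code of your own. Each camera call takes 0.05 s, during which the arm holds its last target. There are 200 camera calls.

## Task

Clamp the gourd in the wooden holder so that it can be scraped out: take the loose crank from its tray, fit it fully down on the holder's square shaft and wind it clockwise (seen from above) until the cork pad has pressed the gourd against the V-shaped stop, then about half a turn more so that it is snug but not overtightened. Then lift the crank off and lay it gently back in the tray, flat and handle up as it was, without tipping the gourd or disturbing the yerbera, bowl and bombilla.

Things in the scene. Friction and masses are not known exactly. Their poses are not given: they have to be found in the camera images.
- shaft (a joint): Angle of the upright square shaft in rad; grows when it is turned clockwise seen from above. It starts between -0.6 and 0.6 and can be turned to 18. Each full turn (2 pi) drives the pad's carriage 15 mm towards the stop, counter-clockwise drives it back. It turns stiffly (0.12 N m) and stays where it is left.
- shaft_top (a point): Centre of the top of the bare upright steel shaft on the holder's tall block, 126 mm above the flap. z up; x and y are square to the shaft's flats and turn with it. The shaft is 12 mm square for its lower 16 mm and tapers to 7 mm square over the top 12 mm; below it a steel collar 22 mm across, 4 mm high.
- holder: Fixed rubberwood holder: base plate 100 x 250 mm, 14 mm thick, a tall block (56 x 50 mm, top 94 mm above the flap) at one end. Origin on the flap under the shaft's axis; +y runs from the shaft along the plate (y = -40 to 210 mm) to pad, gourd and stop. But for the shaft and its collar (top at 98 mm) nothing of it or the gourd is above 94 mm.
- pad: The clamp's upright cork-faced pad, 34 mm wide, 32 mm high. Origin at the centre of the face towards the gourd, 50 mm above the flap; y is the holder's y (closing). Its carriage is driven by the shaft, with springs of 1.6 N/mm between that let the pad give up to 18 mm once blocked: half a turn after the gourd is home gives 7.5 mm, about 12 N.
- gourd: The loose brown gourd cup standing on the holder's plate between pad and stop: 72 mm across at its widest, 70 mm high, origin at the centre of its underside, about 0.14 kg. It starts 2 to 6 mm short of the stop.
- gourd_mid (a point): Centre of the gourd 36 mm above its underside, where it is widest (radius 36 mm).
- nest (a point): Where point gourd_mid lies when the gourd is home, touching both faces of the fixed V-shaped wooden stop. The pad's face is then 36 mm nearer the shaft along the holder's y. The stop's place along the plate varies: the pad must travel 10 to 28 mm to clamp the gourd.
- tray: Fixed shallow pine tray, outside 200 x 150 mm (x by y), walls 5 mm thick and 15 mm high, floor 5 mm thick. Origin at the centre of its underside on the flap.
- crank_hub (a point): Centre of the crank's hub, a 26 mm square boss 38 mm high with a 14 mm square hole right through; this point is half-way up, 19 mm above the underside. z up along the hole, x along the arm to the handle; x and y are square to the sides of hub and hole. With the crank fully down on the shaft this point is 9 mm below the shaft's top.
- crank_handle (a point): Centre of the crank's upright turned-wood handle, 65 mm from the hub's axis and 34 mm above the crank's underside: a sleeve 20 mm across and 48 mm high (10 to 58 mm above the underside) that spins freely on its pin.
- yerbera_mid (a point): Bystander: green plastic yerbera with its clip-on lid, about 94 mm across, 153 mm high; this point is 70 mm up its axis. Leave it alone.
- bowl_mid (a point): Bystander: small glass bowl 100 mm across, 45 mm high; this point is 22 mm up its axis. Leave it alone.
- bombilla_mid (a point): Bystander: steel bombilla (straw) about 190 mm long lying on the flap along its y; this point is at its middle, 6 mm up. Leave it alone.
- crank: The loose steel crank, about 0.21 kg, most of it in the hub, origin at the centre of the hub's flat underside, axes as at point crank_hub. The arm is a bar 18 mm wide and 8 mm thick, level with the underside, ending 76 mm from the hub's axis. It fits the shaft in four ways, a quarter turn apart, with some 0.15 rad of play; its underside then rests on the collar.
Not all that is in view belongs to the job. What is meant by the crank is not blue, and is the smaller of those in its own colour. Several things have the shape of the gourd; the one meant has the colours described above.

How it is judged (in metres and radians):
On the way, in this order (a step that is already met when the one before it is completed fails the run):
1. the crank is fully down on the square shaft (its hub within 3 mm of home) (horizontal distance between crank_hub and shaft_top below 0.004 m and z of crank_hub in the frame of shaft_top below -0.006 m and angle between crank_hub's own z axis and vertical below 0.1 rad), for 0.2 s.
2. with the crank on the shaft, the pad presses the gourd with more than 4 N (all of step 1 and contact force between pad and gourd above 4 N), for 0.3 s.
3. the crank is lifted clear of the shaft (z of crank_hub in the frame of shaft_top above 0.021 m), for 0.1 s.
At the end, for the whole second after the job is handed in: The pad presses the gourd with 4 to 26 N, the gourd stands upright (within 0.12 rad) within 4 mm of home against the stop, and the crank lies still and flat (within 0.1 rad), handle up, on the tray's floor with hub and handle inside the tray (contact force between pad and gourd between 4 and 26 N and horizontal distance between gourd_mid and nest below 0.004 m and angle between gourd_mid's own z axis and vertical below 0.12 rad and x of crank_hub in the frame of tray between -0.095 and 0.095 m and y of crank_hub in the frame of tray between -0.07 and 0.07 m and x of crank_handle in the frame of tray between -0.095 and 0.095 m and y of crank_handle in the frame of tray between -0.07 and 0.07 m and z of crank_hub in the frame of tray below 0.028 m and angle between crank_hub's own z axis and vertical below 0.1 rad and linear speed of crank below 0.02 m/s); the robot touches nothing.
It fails at once if the clamp is overtightened (pad on gourd over 27 N) (contact force between pad and gourd above 27 N).
It fails at once if the gourd is tipped (over 0.3 rad) (angle between gourd_mid's own z axis and vertical above 0.3 rad).
It fails at once if the crank is dropped into the tray (falling faster than 0.5 m/s, as from more than about 13 mm) (linear speed of crank above 0.5 m/s and z of crank_hub in the frame of tray below 0.06 m and horizontal distance between crank_hub and tray below 0.1 m).
It fails at once if the yerbera, bowl or bombilla is moved more than 30 mm (distance of any of yerbera_mid, bowl_mid, bombilla_mid from where it was at the start of the episode above 0.03 m).
It also fails if it takes over 72 s, if anything falls off the work surface, if the arm or the gripper's body presses on something with over 40 N, if the wrist force passes 120 N, or if a joint passes its speed limit or range.

## Working session

There is one attempt and no reset: what is moved stays moved. The work goes in short steps, Python scripts to look and compute and a shell command to move; the robot and the scene stay as the last step left them, time stands still between calls to the robot, and variables do not carry over. Pictures are saved under pics/ and viewed, at most 10 in all, crops included, and the job is handed in when it is done.

```bash
mkdir -p pics; cat > h.py <<'E'
import numpy as np,cv2
from plant import bot
from scipy.spatial.transform import Rotation as Ro
def cap(n,f):
    d=bot.get_image(n); np.savez(''+f,**d); cv2.imwrite('pics/'+f+'.png',d['img'][:,:,::-1]); return d
def load(f): return np.load(''+f+'.npz')
def cloud(d):
    z=d['range_z'];v,u=np.mgrid[:480,:640]
    c=np.stack([(u-d['cx'])/d['fx']*z,(v-d['cy'])/d['fy']*z,z],-1)
    return (c-d['t'])@d['R']
def onplane(d,u,v,h):
    r=d['R'].T@np.array([(u-d['cx'])/d['fx'],(v-d['cy'])/d['fy'],1.]);o=-d['R'].T@d['t']
    return o+r*(h-o[2])/r[2]
def proj(d,X):
    c=d['R']@np.array(X)+d['t'];return c[0]/c[2]*d['fx']+d['cx'],c[1]/c[2]*d['fy']+d['cy']
E
python3 - <<'E'
from h import *
for n in('scene','side','wrist'):
    d=cap(n,n+'0');print(n,-d['R'].T@d['t'],d['R'][2])
s=bot.read_state();print(s,bot.tcp_to_grasp)
a=[cv2.imread('pics/%s0.png'%n) for n in('scene','side')]
E
```

```text
scene [1171.98376932 -990.73329963  958.52087122] [-0.42942461  0.67764243 -0.59698848]
side [269.11733984 740.50112257 758.71350481] [ 0.30837559 -0.70839341 -0.6348884 ]
wrist [ 209.43446988 -592.23467059  373.5590505 ] [-0.27528088 -0.0612003  -0.95941386]
{'t': 0.15, 'q': array([-1.44741685e+00,  2.77015142e-01, -2.75572177e-02,  1.26801877e+00,
        9.62503497e-06,  1.46740761e+00]), 'joint_velocities': array([ 3.98111877e-04, -3.69741675e-03,  4.20353297e-03, -7.44052449e-05,
       -1.62319545e-03,  4.21998279e-04]), 'tau': array([ 2.17385327e-04, -4.46058726e+01,  2.95638227e+01,  1.05736215e-02,
       -1.07246342e-04,  1.22277527e-05]), 'tcp_pos': array([ 140.44243681, -608.38597931,  230.38534751]), 'orientation': array([-3.11963692e+00, -3.55240820e-01,  1.30534467e-05]), 'contact_force': array([0.41959606, 0.38674494, 0.05709504]), 'ft_torque': array([-0.06884273, -0.03429774, -0.00807056]), 'grasp_force': 0.0, 'width': 0.9998716464913955} -18.700000000000003
```

View pics/scene0.png

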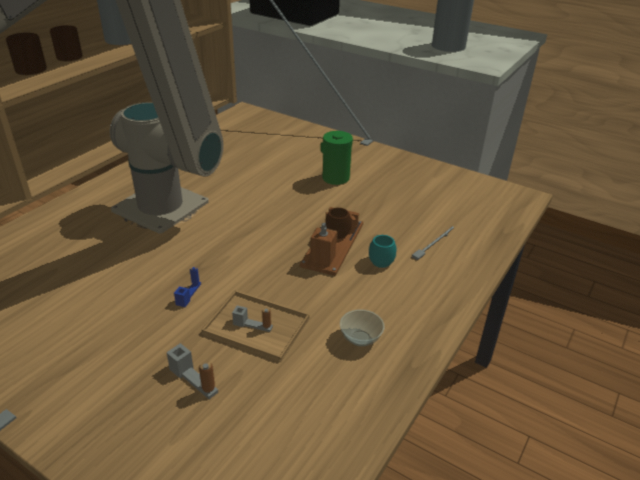

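View pics/side0.png

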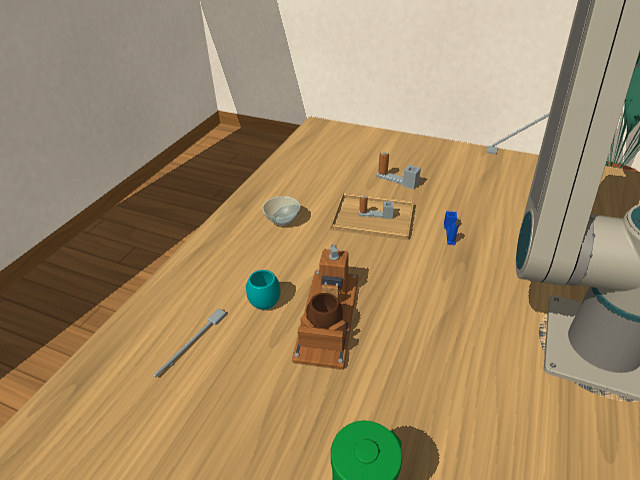

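Scene view: the cranks are grey in the tray (240,318), a larger grey one outside (180,360) and a blue one (185,295). The one meant is the smaller grey crank in the tray. The gourd is the brown one in the holder (340,220), not the teal one (382,250). The side view shows the same things: tray crank (375,210), shaft (334,248).

```bash
python3 - <<'E'
from h import *
A=load('scene0');B=load('side0')
a=cv2.resize(A['img'][270:400,150:320],None,fx=3.5,fy=3.5,interpolation=2)[:,:,::-1]
b=cv2.resize(B['img'][170:390,270:440],None,fx=2,fy=2,interpolation=2)[:,:,::-1]
c=np.zeros((600,800,3),np.uint8);a=cv2.resize(a,(440,336));c[:336,:440]=a;c[:440,450:790]=b
cv2.imwrite('pics/crop1.png',c)
for d,box in((A,(225,275,300,335)),(B,(355,398,192,222)),(A,(310,335,222,270)),(B,(318,352,240,290))):
    P=cloud(d);u0,u1,v0,v1=box
    p=P[v0:v1,u0:u1].reshape(-1,3);im=d['img'][v0:v1,u0:u1].reshape(-1,3)
    hs=cv2.cvtColor(im[None],cv2.COLOR_RGB2HSV)[0]
    g=(hs[:,1]<70)&(p[:,2]>8)
    w=(hs[:,1]>=70)&(p[:,2]>25)
    for n,m in(('grey',g),('other',w)):
        q=p[m]
        if len(q):
            print(n,len(q),np.percentile(q,[2,50,98],axis=0).round(0).tolist())
            t=q[q[:,2]>q[:,2].max()-6];print('  top',len(t),t.mean(0).round(1),np.ptp(t,axis=0).round(1))
E
```

```text
grey 388 [[498.0, -271.0, 8.0], [521.0, -253.0, 20.0], [581.0, -237.0, 61.0]]
  top 3 [1172.  -990.7  958.5] [0. 0. 0.]
other 126 [[501.0, -991.0, 26.0], [577.0, -245.0, 45.0], [1172.0, -232.0, 959.0]]
  top 4 [1172.  -990.7  958.5] [0. 0. 0.]
grey 281 [[495.0, -266.0, 9.0], [517.0, -241.0, 18.0], [578.0, -225.0, 60.0]]
  top 1 [269.1 740.5 758.7] [0. 0. 0.]
other 93 [[269.0, -237.0, 27.0], [570.0, -226.0, 47.0], [579.0, 741.0, 759.0]]
  top 4 [269.1 740.5 758.7] [0. 0. 0.]
grey 75 [[495.0, 23.0, 13.0], [546.0, 39.0, 102.0], [592.0, 131.0, 125.0]]
  top 1 [1172.  -990.7  958.5] [0. 0. 0.]
other 788 [[506.0, 11.0, 28.0], [550.0, 23.0, 68.0], [575.0, 130.0, 97.0]]
  top 7 [1172.  -990.7  958.5] [0. 0. 0.]
grey 281 [[516.0, 43.0, 42.0], [540.0, 75.0, 62.0], [556.0, 88.0, 124.0]]
  top 3 [269.1 740.5 758.7] [0. 0. 0.]
other 824 [[513.0, 24.0, 31.0], [535.0, 66.0, 84.0], [568.0, 110.0, 95.0]]
  top 7 [269.1 740.5 758.7] [0. 0. 0.]
```

View pics/crop1.png

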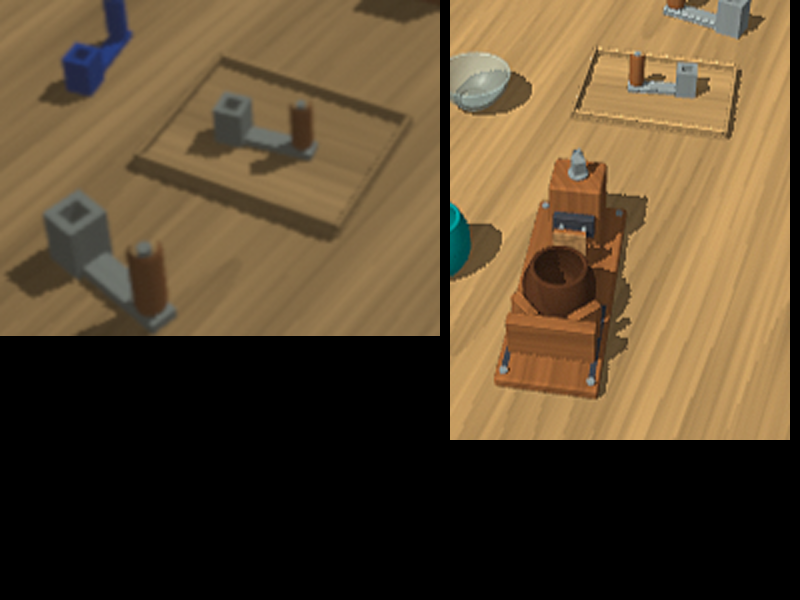

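The crop confirms it: the tray crank is the smaller grey one, and the brown gourd sits in the holder. I'll move above the crank for a wrist view.

```bash
python3 -m pendant '[[0,0,0,40,-24,0,0],[0,0,0,40,-24,0,0],[0,0,0,40,-24,0,0],[0,0,0,40,-24,0,0],[0,0,0,40,-24,0,0],[0,0,0,40,-24,0,0],[0,0,0,40,-24,0,0],[0,0,0,40,-24,0,0],[0,0,0,40,-24,0,0],[0,0,0,40,-24,0,0]]' 40
python3 -m pendant '[[0,0,0,20,-12,0,0],[0,0,0,0,0,0,0],[0,0,0,0,0,0,0]]'
python3 - <<'E'
from h import *
s=bot.read_state();print(s['q'],s['tcp_pos'],s['orientation'])
cap('wrist','w1')
E
```

```text
t: 1.15
tcp_pos: [477.3, -283.5, 231.1]
orientation: [-3.121, -0.355, 0.0]
contact_force: [0.3, -0.9, 1.1]
width: 0.999
grasp_force: 0.0
t: 1.45
tcp_pos: [492.9, -268.7, 230.9]
orientation: [-3.121, -0.357, 0.002]
contact_force: [0.1, 0.2, 0.5]
width: 0.998
grasp_force: 0.0
[-6.13865114e-01  1.65017857e-01 -1.67040162e-01  1.23963382e+00
 -6.25120540e-04  2.29969356e+00] [ 492.92280349 -268.67324342  230.92083786] [-3.12106587e+00 -3.57405058e-01  1.70339550e-03]
```

View pics/w1.png

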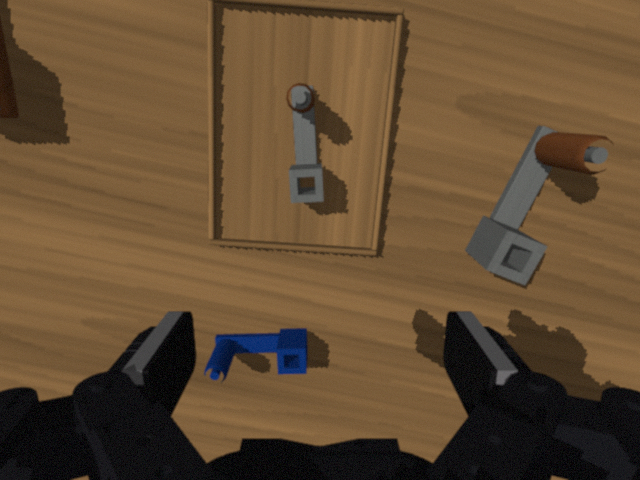

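Wrist view: the tray crank has its hub at (307,184) and handle top at (301,97). The arm runs up the image and nothing is close to it. Now measuring hub top and arm direction.

```bash
python3 - <<'E'
from h import *
d=load('w1');P=cloud(d);hs=cv2.cvtColor(d['img'],cv2.COLOR_RGB2HSV)
print(proj(d,[492.9,-268.7,231]))
m=np.zeros((480,640),bool);m[75:215,280:335]=1
g=m&(hs[:,:,1]<60)&(P[:,:,2]>8)
top=g&(abs(P[:,:,2]-43)<5);top[:150]=0
arm=g&(abs(P[:,:,2]-13)<4)
q=P[top];print('top',len(q),q.mean(0),np.ptp(q,axis=0))
c=cv2.convexHull(np.argwhere(top)[:,::-1].astype(np.int32));r=cv2.minAreaRect(c);print(r)
H=onplane(d,*r[0],np.median(q[:,2]));print('hub',H)
bx=np.array([onplane(d,*p,43) for p in cv2.boxPoints(r)]);e=np.diff(bx[:,:2],axis=0);print('sides',np.hypot(*e.T),np.degrees(np.arctan2(e[:,1],e[:,0])))
a=P[arm];v=cv2.fitLine(a[:,:2].astype(np.float32),2,0,.01,.01).ravel();print('arm',len(a),a.mean(0),np.degrees(np.arctan2(v[1],v[0])))
hd=m&(P[:,:,2]>50);hd[130:]=0;k=P[hd];print('handle',len(k),k.mean(0),np.degrees(np.arctan2(*(k.mean(0)-H)[1::-1])),np.hypot(*(k.mean(0)-H)[:2]))
# second view check: scene + side
for f,u0,u1,v0,v1 in(('scene0',228,252,300,332),('side0',378,400,195,222)):
    D=load(f);Q=cloud(D)[v0:v1,u0:u1];s=abs(Q[:,:,2]-43)<4;s&=cv2.cvtColor(D['img'],cv2.COLOR_RGB2HSV)[v0:v1,u0:u1,1]<70
    print(f,Q[s].mean(0),np.ptp(Q[s],axis=0))
# tray walls
t=P[(abs(P[:,:,2]-15)<3)];
# tray extent: pixels of corners seen
for p in((210,2),(402,12),(378,252),(211,241)): print('tray',onplane(d,*p,15))
E
```

```text
(np.float64(320.5782941159782), np.float64(314.85031245755044))
top 831 [ 509.13888679 -253.6835038    43.52839786] [31.60039644 31.10622802  8.03697039]
((305.93505859375, 184.57113647460938), (34.010337829589844, 33.1475944519043), 87.39744567871094)
hub [ 509.2775544  -253.56949579   43.66529887]
sides [25.76459378 26.79277155 26.35995546] [ -74.36395679 -164.22926004  105.69812131]
arm 1441 [ 546.82785423 -242.72570736   13.61727113] 17.0295
handle 352 [ 570.73271565 -237.02733655   71.83481866] 15.065479361430508 63.64259483278012
scene0 [ 511.08466571 -256.87436585   41.47969075] [29.00143878 30.89816444  6.44248135]
side0 [ 508.48939131 -249.66201784   41.37535379] [29.94161169 33.52626376  6.34974024]
tray [ 624.00384899 -152.53683353   15.        ]
tray [ 650.33927123 -296.43458186   15.        ]
tray [ 460.28537761 -329.46115924   15.        ]
tray [ 436.73654925 -182.63965533   15.        ]
```

```bash
python3 -m pendant '[[0,0,0,19.4,-11.1,0,0.45],[0,0,-8.5,0,0,0,0.45],[0,0,-8.5,0,0,0,0.45],[0,0,-8.5,0,0,0,0.45],[0,0,-8.5,0,0,0,0.45],[0,0,-8.5,0,0,0,0.45],[0,0,-8.5,0,0,0,0.45],[0,0,-8.5,0,0,0,0.45],[0,0,-8.5,0,0,0,0.45],[0,0,-8.5,0,0,0,0.45]]' 40
python3 -m pendant '[[0,0,-8.5,0,0,10,0.45],[0,0,-8.5,0,0,10,0.45],[0,0,-8.5,0,0,10,0.45],[0,0,-8.5,0,0,10,0.45],[0,0,-8.5,0,0,10,0.45],[0,0,-8.5,0,0,10,0.45],[0,0,-8.5,0,0,10,0.45],[0,0,-8.5,0,0,10,0.45],[0,0,-8.5,0,0,10,0.45],[0,0,-8.5,0,0,10,0.45]]'
python3 -m pendant '[[0,0,-8.5,0,0,20,0.45],[0,0,-4.5,0,0,20,0.45],[0,0,0,0,0,0,0.45],[0,0,0,0,0,0,0.45]]'
python3 - <<'E'
from h import *
s=bot.read_state();print(s['q'],s['tcp_pos'],np.degrees(np.arctan2(*Ro.from_rotvec(s['orientation']).as_matrix()[:2,0][::-1])),Ro.from_rotvec(s['orientation']).as_matrix()[:,2])
d=cap('wrist','w2');P=cloud(d);hs=cv2.cvtColor(d['img'],cv2.COLOR_RGB2HSV)
X=np.array([509,-253])
t=(abs(P[:,:,2]-43)<4)&(hs[:,:,1]<60)&(np.hypot(P[:,:,0]-509,P[:,:,1]+253)<25)
c=cv2.convexHull(np.argwhere(t)[:,::-1].astype(np.int32));r=cv2.minAreaRect(c);print(t.sum(),r,np.median(P[t][:,2]),onplane(d,*r[0],43),P[t].mean(0))
E
```

```text
t: 2.5
tcp_pos: [508.3, -255.3, 231.2]
orientation: [-2.227, -2.215, 0.001]
contact_force: [-0.2, 0.5, -0.1]
width: 0.551
grasp_force: 0.0
t: 3.5
tcp_pos: [508.3, -255.3, 130.9]
orientation: [-0.146, -3.138, 0.0]
contact_force: [-0.4, -0.5, -0.1]
width: 0.552
grasp_force: 0.0
t: 3.9
tcp_pos: [508.5, -254.6, 91.2]
orientation: [0.2, -3.134, -0.001]
contact_force: [0.8, -0.7, -0.0]
width: 0.55
grasp_force: 0.0
[-5.77818494e-01  2.89451221e-01 -3.24256640e-01  9.58257960e-01
 -1.56950641e-04 -7.05004934e-01] [ 508.48285363 -254.61277542   91.23897734] -172.7127304045035 [-1.06535970e-03  5.07304296e-04 -9.99999304e-01]
2184 ((319.84002685546875, 271.8800048828125), (54.0229606628418, 54.30580139160156), 81.8698959350586) 43.51276810416512 [ 507.7683098  -254.01789931   43.        ] [ 507.73526618 -253.93910656   43.32438023]
```

Hub agrees in both wrist views and is within 1 mm of the TCP. It needs 8° more turn, then descend and grip.

```bash
python3 -m pendant '[[0,0,-8.3,0.7,0,10,0.45],[0,0,0,0,0,20,0.45],[0,0,0,0,0,20,0.45],[0,0,0,0,0,15,0.45],[0,0,0,0,0,8,0.45],[0,0,0,0,0,0,0.45]]' 40
python3 -m pendant '[[0,0,0,0,0,0,1],[0,0,0,0,0,0,1],[0,0,0,0,0,0,1],[0,0,0,0,0,0,1],[0,0,0,0,0,0,1],[0,0,0,0,0,0,1]]' 60
python3 -c "
from h import *
s=bot.read_state();print(s['q'],s['tcp_pos'],np.degrees(np.arctan2(*Ro.from_rotvec(s['orientation']).as_matrix()[:2,0][::-1])),s['width']*85)"
```

```text
t: 4.55
tcp_pos: [508.6, -254.1, 18.2]
orientation: [0.43, -3.112, -0.001]
contact_force: [0.7, 0.3, -1.7]
width: 0.553
grasp_force: 0.0
t: 5.15
tcp_pos: [510.0, -254.8, 19.8]
orientation: [-0.431, 3.11, -0.003]
contact_force: [-0.8, -0.3, 7.1]
width: 0.29
grasp_force: 60.8
[-5.76592758e-01  3.73251746e-01 -3.86126533e-01  8.08487512e-01
 -1.55397828e-04 -8.52121507e-01] [ 510.03530474 -254.7956472    19.79445501] -164.2132587651375 24.68316366758323
```

```bash
python3 -m pendant '[[0,0,0,0,0,-10,1],[0,0,0,0,0,-25,1],[0,0,0,0,0,-45,1],[0,0,0,0,0,-45,1],[0,0,0,0,0,-45,1],[0,0,0,0,0,-40,1]]'
python3 -m pendant '[[0,0,0,-12,18,0,1],[0,0,0,-20,31,0,1],[0,0,0,-20,31,0,1],[0,0,0,-20,31,0,1],[0,0,0,-20,31,0,1],[0,0,0,-20,31,0,1],[0,0,0,-20,31,0,1],[0,0,0,-20,31,0,1],[0,0,0,-12,18,0,1],[0,0,0,0,0,0,1]]'
python3 -m pendant '[[0,0,0,0,0,0,1],[0,0,0,0,0,0,1],[0,0,0,0,0,0,1]]'
python3 - <<'E'
from h import *
s=bot.read_state();print(s['q'],s['tcp_pos'],np.degrees(np.arctan2(*Ro.from_rotvec(s['orientation']).as_matrix()[:2,0][::-1])),s['width']*85)
cap('wrist','w3')
E
```

```text
t: 5.75
tcp_pos: [508.3, -253.4, 230.4]
orientation: [0.432, -3.112, -0.0]
contact_force: [1.2, -0.4, -2.8]
width: 0.291
grasp_force: 59.8
t: 6.75
tcp_pos: [597.4, 37.0, 227.7]
orientation: [0.438, -3.11, -0.002]
contact_force: [-1.3, -0.7, -1.7]
width: 0.292
grasp_force: 59.8
t: 7.05
tcp_pos: [597.3, 33.1, 228.2]
orientation: [0.429, -3.111, 0.0]
contact_force: [-0.2, -0.4, -2.1]
width: 0.291
grasp_force: 59.8
[-5.24987725e-02  2.31219021e-01 -9.14310157e-02  1.24875186e+00
 -1.96794859e-04 -3.26706916e-01] [597.29647337  33.14542973 228.1881955 ] -164.2890271025066 24.70715528926602
```

View pics/w3.png

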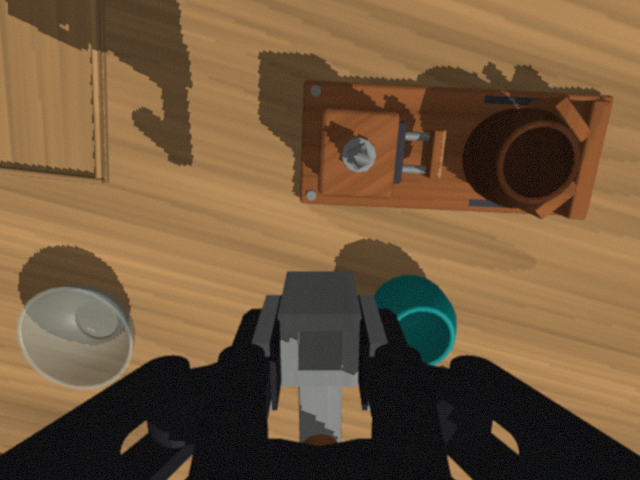

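Wrist view: shaft at (359,154) on the block, pad at (437,155), gourd in the V at (538,160). The crank is square in the grip, with its hub at (320,345).

```bash
python3 - <<'E'
from h import *
d=load('w3');P=cloud(d);hs=cv2.cvtColor(d['img'],cv2.COLOR_RGB2HSV)
c=cv2.resize(d['img'][130:180,335:385],(560,560),interpolation=cv2.INTER_CUBIC)[:,:,::-1];cv2.imwrite('pics/shaft.png',c)
m=np.zeros((480,640),bool);m[132:178,338:382]=1
s=m&(hs[:,:,1]<60)
for lo,hi in((123,130),(117,123),(108,123),(94,101)):
    k=s&(P[:,:,2]>lo)&(P[:,:,2]<hi)
    if k.sum()>3:
        r=cv2.minAreaRect(np.argwhere(k)[:,::-1].astype(np.int32));print(lo,k.sum(),P[k].mean(0),r, onplane(d,*r[0],(lo+hi)/2))
# holder direction: block top edges
bt=(abs(P[:,:,2]-94)<3);bt[:95]=0;bt[210:]=0;bt[:,:310]=0;bt[:,410:]=0
r=cv2.minAreaRect(np.argwhere(bt)[:,::-1].astype(np.int32));b=np.array([onplane(d,*p,94) for p in cv2.boxPoints(r)]);e=np.diff(b[:,:2],axis=0);print('block',onplane(d,*r[0],94),np.hypot(*e.T),np.degrees(np.arctan2(e[:,1],e[:,0])))
# pad top strip
pt=(P[:,:,2]>60)&(P[:,:,2]<72);pt[:120]=0;pt[190:]=0;pt[:,:425]=0;pt[:,450:]=0
q=P[pt];print('padtop',pt.sum(),q.mean(0),q.min(0),q.max(0))
g=(P[:,:,2]>76)&(P[:,:,2]<92);g[:105]=0;g[215:]=0;g[:,:480]=0;g[:,582:]=0;print('gourd',g.sum(),P[g].mean(0),P[g].min(0),P[g].max(0))
r=cv2.fitEllipse(cv2.convexHull(np.argwhere(g)[:,::-1].astype(np.int32)));print(r,onplane(d,*r[0],84))
for f in('scene0','side0'):
    D=load(f);Q=cloud(D);k=(cv2.cvtColor(D['img'],cv2.COLOR_RGB2HSV)[:,:,1]<90)&(Q[:,:,2]>112)&(Q[:,:,2]<130)&(np.hypot(Q[:,:,0]-547,Q[:,:,1]-41)<20);print(f,k.sum(),Q[k].mean(0),Q[k][:,2].max())
E
```

```text
123 216 [542.78449582  43.99296737 126.15011918] ((362.0000305175781, 158.50001525878906), (14.310833930969238, 15.652474403381348), 63.43495178222656) [542.83252236  43.73640881 126.5       ]
117 131 [541.80712169  42.62572955 120.01840884] ((361.20001220703125, 156.9000244140625), (18.782970428466797, 19.230182647705078), 63.43495178222656) [542.47895215  43.79770258 120.        ]
108 221 [541.64659703  42.37344634 117.64337778] ((360.7000427246094, 156.40000915527344), (21.0190372467041, 20.57182502746582), 63.43495178222656) [542.54406411  43.95584873 115.5       ]
94 436 [542.18623225  42.54911505  98.54024945] ((358.2500305175781, 154.75001525878906), (32.526912689208984, 33.23401641845703), 45.0) [543.02294354  44.24817917  97.5       ]
block [541.80591739  44.29304674  94.        ] [55.25658028 48.97478513 55.46595351] [-167.14257165  103.03665517   15.82433374]
padtop 660 [529.33247331 100.88705187  65.9910826 ] [512.41495799  93.94314046  60.00844013] [546.55344724 109.3139123   68.94433934]
gourd 2806 [515.36445752 157.29723485  82.55543379] [485.05700029 132.15051029  76.00681739] [546.61666249 191.66050739  86.89836129]
((532.9835205078125, 159.9258270263672), (86.20008850097656, 98.23348999023438), 51.35554885864258) [515.31525277 159.63698909  84.        ]
scene0 22 [544.91145675  39.14417837 119.0041022 ] 125.40578663344786
side0 39 [543.57273459  48.52130875 119.36249757] 125.97768276419964
```

View pics/shaft.png

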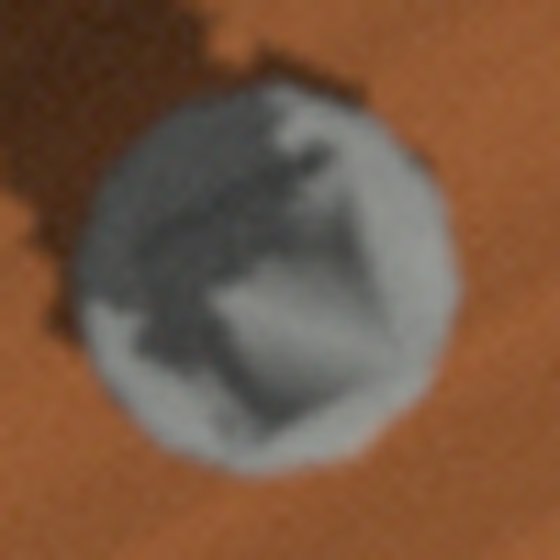

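The crop shows the shaft's square turned about 28° from the image axes: base corners at crop (260,440) and (395,345), top square around (270,310). I'll cast those base corners onto the collar plane.

```bash
python3 - <<'E'
from h import *
d=load('w3');f=lambda x,y:(335+(x+.5)*50/560-.5,130+(y+.5)*50/560-.5)
for h in(98,100):
    a,b,c=[onplane(d,*f(*p),h)[:2] for p in((260,440),(395,345),(330,155))]
    for u,v in((a,b),(b,c)): print(h,np.hypot(*(v-u)),np.degrees(np.arctan2(*(v-u)[::-1]))%90)
    print('centre',(a+c)/2)
# hub in hand vs tcp
P=cloud(d);hs=cv2.cvtColor(d['img'],cv2.COLOR_RGB2HSV)
print('tcp',proj(d,[597.3,33.1,228.2]))
for p in((283,386),(358,386),(358,311),(283,311)):pass
s=P[330:385,285:355];z=s[:,:,2];print(np.percentile(z,[5,25,50,75,95]))
# taper gradient: normals of steep faces from depth
k=(np.hypot(P[:,:,0]-542.8,P[:,:,1]-43.9)<9)&(P[:,:,2]>101)&(P[:,:,2]<128)
E
```

```text
98 9.275574653928773 51.113675318466846
98 11.31184260579727 36.513821655231254
centre [543.42099706  46.06254575]
100 9.207752947146954 51.11367531846719
100 11.229131992061953 36.51382165523157
centre [543.30587119  45.82840873]
tcp (np.float64(317.8349463781896), np.float64(318.7087710805105))
[229.81483539 242.49272923 251.32530639 252.04276492 252.7070516 ]
```

```bash
python3 -m pendant '[[0,0,0,25,13,0,1],[0,0,0,24.4,12.4,0,1],[0,0,-8.4,0,0,0,1],[0,0,-8.4,0,0,0,1],[0,0,-8.4,0,0,0,1],[0,0,-8.4,0,0,0,1],[0,0,-8.4,0,0,0,1],[0,0,-8.4,0,0,0,1],[0,0,-8.4,0,0,0,1],[0,0,-8.4,0,0,0,1]]'
python3 -m pendant '[[0,0,-8.4,0,0,10,1],[0,0,-8.4,0,0,10,1],[0,0,-8.4,0,0,10,1],[0,0,-8.4,0,0,10,1],[0,0,-8.4,0,0,10,1],[0,0,-8.4,0,0,10,1],[0,0,0,0,0,10,1],[0,0,0,0,0,0,1],[0,0,0,0,0,0,1]]'
cat > st.py <<'E'
from h import *
s=bot.read_state();print('t',s['t'],'q6',s['q'][5].round(3),s['tcp_pos'].round(1),'yaw',np.degrees(np.arctan2(*Ro.from_rotvec(s['orientation']).as_matrix()[:2,0][::-1])).round(1),'F',s['contact_force'].round(1),'M',s['ft_torque'].round(2),'w',(s['width']*85).round(1))
E
python3 st.py
```

```text
t: 8.1
tcp_pos: [543.2, 44.4, 228.5]
orientation: [-2.087, 2.348, -0.0]
contact_force: [1.2, -0.2, -2.6]
width: 0.292
grasp_force: 59.8
t: 9.0
tcp_pos: [543.2, 44.9, 158.3]
orientation: [2.884, -1.247, -0.001]
contact_force: [-0.7, 0.2, -2.4]
width: 0.29
grasp_force: 59.8Traceback (most recent call last):
  File "st.py", line 2, in <module>
    s=bot.read_state();print('t',s['t'],'q6',s['q'][5].round(3),s['tcp_pos'].round(1),'yaw',np.degrees(np.arctan2(*Ro.from_rotvec(s['orientation']).as_matrix()[:2,0][::-1])).round(1),'F',s['contact_force'].round(1),'M',s['ft_torque'].round(2),'w',(s['width']*85).round(1))
                                                                                                                                                                                                                                                       ^^^^^^^^^^^^^^^^^^^^^
AttributeError: 'float' object has no attribute 'round'
```

Yaw is -46.8° against -46.2° wanted. Lowering.

```bash
sed -i "s/(s\['width'\]\*85).round(1)/round(s['width']*85,1)/" st.py
python3 -m pendant '[[0,0,-0.6,0.4,0.5,8,1],[0,0,0,0,0,8,1],[0,0,0,0,0,7,1],[0,0,0,0,0,0,1]]'
python3 st.py
python3 -m pendant '[[0,0,0,0,0,5,1],[0,0,0,0,0,5,1],[0,0,0,0,0,0,1]]'
python3 st.py
```

```text
t: 9.4
tcp_pos: [542.0, 44.6, 133.7]
orientation: [2.891, -1.228, -0.004]
contact_force: [-0.6, 0.2, -1.8]
width: 0.293
grasp_force: 59.8
t 9.4 q6 -2.375 [542.   44.6 133.7] yaw -46.0 F [-0.6  0.2 -1.8] M [ 0.01  0.04 -0.04] w 24.9
t: 9.7
tcp_pos: [543.1, 44.4, 124.6]
orientation: [2.891, -1.228, -0.0]
contact_force: [0.7, -0.7, -3.6]
width: 0.295
grasp_force: 59.8
t 9.7 q6 -2.375 [543.1  44.4 124.6] yaw -46.0 F [ 0.7 -0.7 -3.6] M [-0.15 -0.08  0.02] w 25.1
```

```bash
python3 -m pendant '[[0,0,0,0,0,4,1],[0,0,0,0,0,4,1],[0,0,0,0,0,0,1]]'
python3 st.py
python3 -m pendant '[[0,0,0,0,0,2.5,1],[0,0,0,0,0,2.5,1],[0,0,0,0,0,0,1]]'
python3 st.py
```

```text
t: 10.0
tcp_pos: [543.2, 44.4, 116.8]
orientation: [2.891, -1.228, -0.0]
contact_force: [-0.1, -1.4, -2.9]
width: 0.294
grasp_force: 59.8
t 10.0 q6 -2.375 [543.2  44.4 116.8] yaw -46.0 F [-0.1 -1.4 -2.9] M [-0.16 -0.09  0.01] w 25.0
t: 10.3
tcp_pos: [543.4, 44.5, 112.8]
orientation: [-2.892, 1.228, -0.001]
contact_force: [-1.4, 0.3, 0.1]
width: 0.291
grasp_force: 60.1
t 10.3 q6 -2.375 [543.4  44.5 112.8] yaw -46.0 F [-1.4  0.3  0.1] M [-0.03  0.18 -0.03] w 24.7
```

Seated: the collar carries the weight. Starting to wind clockwise.

```bash
python3 -m pendant '[[0,0,8.4,0,0,0,1],[0,0,8.4,0,0,0,1],[0,0,8.4,0,0,0,1],[0,0,8.4,0,0,0,1],[0,0,8.4,0,0,0,1],[0,0,8.4,0,0,0,1],[0,0,8.4,0,0,0,1],[0,0,8.4,0,0,0,1],[0,0,8.4,0,0,0,1],[0,0,8.4,0,0,0,1]]' 80 >/dev/null
python3 st.py
cat > meas.py <<'E'
from h import *
import sys
S=np.array([542.8,44.]);ey=np.array([-.225,.974]);ex=np.array([.974,.225])
d=cap('side',sys.argv[1]);P=cloud(d);r=P[:,:,:2]-S;y=r@ey;x=r@ex;z=P[:,:,2]
p=(abs(x)<15)&(y>50)&(y<100)&(z>58)&(z<70)&(y<(float(sys.argv[2]) if len(sys.argv)>2 else 80))
g=(abs(x)<45)&(y>75)&(y<165)&(z>79)&(z<90)
print('pad n',p.sum(),'y pct',np.percentile(y[p],[5,50,95]).round(1) if p.any() else '','gourd rim n',g.sum(),'y',((y[g].min()+y[g].max())/2).round(1),np.percentile(y[g],[2,50,98]).round(1),'x',np.median(x[g]).round(1))
E
python3 meas.py s1
```

```text
t 11.3 q6 -0.904 [544.   44.  112.9] yaw -130.3 F [-0.1 -0.9 -0.3] M [-0.32 -0.04  0.15] w 24.2
pad n 73 y pct [60.6 65.4 68.5] gourd rim n 217 y 124.6 [ 98.3 133.3 152.2] x 0.2
```

```bash
python3 -m pendant '[[0,0,8.4,0,0,0,1],[0,0,8.4,0,0,0,1],[0,0,8.4,0,0,0,1],[0,0,8.4,0,0,0,1],[0,0,8.4,0,0,0,1],[0,0,8.4,0,0,0,1],[0,0,8.4,0,0,0,1],[0,0,8.4,0,0,0,1],[0,0,8.4,0,0,0,1],[0,0,8.4,0,0,0,1]]' >/dev/null
python3 st.py
python3 -m pendant '[[0,0,8.4,0,0,0,1],[0,0,8.4,0,0,0,1],[0,0,8.4,0,0,0,1],[0,0,8.4,0,0,0,1],[0,0,8.4,0,0,0,1],[0,0,8.4,0,0,0,1],[0,0,8.4,0,0,0,1],[0,0,8.4,0,0,0,1],[0,0,8.4,0,0,0,1],[0,0,8.4,0,0,0,1]]' >/dev/null
python3 st.py; python3 meas.py s2
python3 -m pendant '[[0,0,8.4,0,0,0,1],[0,0,8.4,0,0,0,1],[0,0,8.4,0,0,0,1],[0,0,8.4,0,0,0,1],[0,0,8.4,0,0,0,1],[0,0,0,0,0,0,1]]' >/dev/null
python3 st.py;python3 meas.py s3
```

```text
t 12.35 q6 0.56 [544.   44.  112.9] yaw 145.8 F [ 0.7 -1.7  0.6] M [-0.4  -0.08  0.1 ] w 24.5
t 13.35 q6 2.026 [544.   44.  112.8] yaw 61.8 F [ 0.5 -1.   0.1] M [-0.33 -0.01  0.11] w 24.7
pad n 69 y pct [67.  72.8 75.2] gourd rim n 217 y 125.4 [ 97.6 133.4 152.9] x 0.2
t 14.0 q6 2.752 [544.   44.1 112.9] yaw 20.2 F [ 0.7 -2.3  1.6] M [-0.49 -0.11  0.06] w 24.3
pad n 75 y pct [50.5 72.9 76.5] gourd rim n 218 y 125.5 [ 97.2 132.8 152.9] x 0.3
```

Pad is advancing as expected. Open partly, rewind 270°, regrip.

```bash
python3 -m pendant '[[0,0,0,0,0,0,0.45],[0,0,0,0,0,0,0.45],[0,0,0,0,0,0,0.45],[0,0,-8.4,0,0,0,0.45],[0,0,-8.4,0,0,0,0.45],[0,0,-8.4,0,0,0,0.45],[0,0,-8.4,0,0,0,0.45],[0,0,-8.4,0,0,0,0.45],[0,0,-8.4,0,0,0,0.45],[0,0,-8.4,0,0,0,0.45]]' >/dev/null
python3 st.py
python3 -m pendant '[[0,0,-8.4,0,0,0,0.45],[0,0,-8.4,0,0,0,0.45],[0,0,-8.4,0,0,0,0.45],[0,0,-8.4,0,0,0,0.45],[0,0,-8.4,0,0,0,0.45],[0,0,-8.4,0,0,0,0.45],[0,0,-8.4,0,0,0,0.45],[0,0,-8.4,0,0,0,0.45],[0,0,-8.4,0,0,0,0.45],[0,0,-8.4,0,0,0,0.45]]' >/dev/null
python3 -m pendant '[[0,0,-8.4,0,0,0,0.45],[0,0,-8.4,0,0,0,0.45],[0,0,-8.4,0,0,0,0.45],[0,0,-8.4,0,0,0,0.45],[0,0,-8.4,0,0,0,0.45],[0,0,-8.4,0,0,0,0.45],[0,0,-8.4,0,0,0,0.45],[0,0,-8.4,0,0,0,0.45],[0,0,-8.4,0,0,0,0.45],[0,0,-8.4,0,0,0,0.45]]' >/dev/null
python3 -m pendant '[[0,0,-8.4,0,0,0,0.45],[0,0,-8.4,0,0,0,0.45],[0,0,-8.4,0,0,0,0.45],[0,0,-8.4,0,0,0,0.45],[0,0,-8.4,0,0,0,0.45],[0,0,0,0,0,0,0.45]]' >/dev/null
python3 st.py
```

```text
t 15.05 q6 1.722 [543.   44.8 112.2] yaw 79.2 F [-0.2 -0.   0.8] M [ 0.07  0.01 -0.01] w 46.8
t 17.65 q6 -1.936 [543.   44.8 112.2] yaw -71.2 F [-0.6 -1.1 -0.7] M [-0.02  0.04  0.02] w 46.8
```

```bash
python3 -m pendant '[[0,0,0,0,0,0,1],[0,0,0,0,0,0,1],[0,0,0,0,0,0,1],[0,0,0,0,0,0,1],[0,0,0,0,0,0,1]]' 80 >/dev/null
python3 st.py
python3 -m pendant '[[0,0,8.4,0,0,0,1],[0,0,8.4,0,0,0,1],[0,0,8.4,0,0,0,1],[0,0,8.4,0,0,0,1],[0,0,8.4,0,0,0,1],[0,0,8.4,0,0,0,1],[0,0,8.4,0,0,0,1],[0,0,8.4,0,0,0,1],[0,0,8.4,0,0,0,1],[0,0,8.4,0,0,0,1]]' >/dev/null
python3 st.py;python3 meas.py s4 90
python3 -m pendant '[[0,0,8.4,0,0,0,1],[0,0,8.4,0,0,0,1],[0,0,8.4,0,0,0,1],[0,0,8.4,0,0,0,1],[0,0,8.4,0,0,0,1],[0,0,8.4,0,0,0,1],[0,0,8.4,0,0,0,1],[0,0,8.4,0,0,0,1],[0,0,8.4,0,0,0,1],[0,0,8.4,0,0,0,1]]' >/dev/null
python3 st.py; python3 meas.py s5 90
```

```text
t 18.15 q6 -1.935 [543.6  44.7 112.6] yaw -71.2 F [-0.1  1.3  2.2] M [ 0.24 -0.03 -0.04] w 24.5
t 19.15 q6 -0.464 [544.6  44.5 112.6] yaw -155.5 F [ 1.8 -0.3 -0.2] M [ 0.08 -0.59  0.13] w 24.4
pad n 78 y pct [50.5 74.6 79.4] gourd rim n 213 y 124.9 [ 98.1 133.  152.8] x 1.0
t 20.2 q6 1.0 [544.5  43.4 112.6] yaw 120.6 F [ 2.8 -2.4 -0.3] M [-0.57 -0.55  0.17] w 24.4
pad n 80 y pct [51.  56.2 81.3] gourd rim n 218 y 125.6 [ 98.2 133.7 152.9] x 0.1
```

```bash
python3 - <<'E'
from h import *
A=load('side0');B=load('s5')
c=np.zeros((520,800,3),np.uint8)
for i,d in enumerate((A,B)): c[:,i*400:i*400+395]=cv2.resize(d['img'][255:385,285:384],(395,520),interpolation=2)[:,:,::-1]
cv2.imwrite('pics/cmp.png',c)
E
```

```text
(no output)
```

View pics/cmp.png

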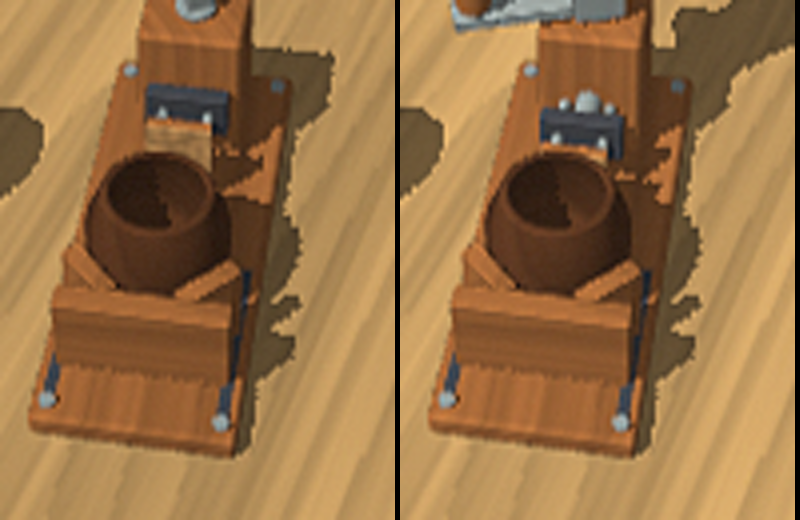

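The pad has followed the carriage by about 19 mm, the gourd has not moved, and contact is near. At this yaw the wrist camera looks onto pad and gourd, so I'll use it.

```bash
cat > wm.py <<'E'
from h import *
import sys
S=np.array([542.8,44.]);ey=np.array([-.225,.974]);ex=np.array([.974,.225])
d=cap('wrist',sys.argv[1]);P=cloud(d);r=P[:,:,:2]-S;y=r@ey;x=r@ex;z=P[:,:,2];v=d['range_z']>0
p=v&(abs(x)<12)&(y>55)&(y<90)&(z>62)&(z<69.5)
g=v&(abs(x)<45)&(y>75)&(y<165)&(z>80)&(z<90)
b=v&(abs(x)<25)&(y>30)&(y<90)&(z>69.5)&(z<79)
for n,m in(('pad',p),('bar',b)): print(n,m.sum(),np.percentile(y[m],[3,50,97]).round(1) if m.any() else '', np.median(z[m]) if m.any() else '')
if g.sum()>20:
    (c,_,_)=cv2.fitEllipse(cv2.convexHull(np.stack([x[g],y[g]],1).astype(np.float32)));print('gourd',g.sum(),np.round(c,1),np.percentile(y[g],[2,98]).round(1))
E
python3 wm.py w4; python3 st.py
```

```text
pad 1539 [73.8 79.2 89.5] 66.52204738177548
bar 76 [88.9 89.7 90. ] 70.55181160324031
gourd 3410 [  0.5 122.7] [ 93.7 123.3]
t 20.3 q6 0.994 [544.5  43.4 112.7] yaw 120.9 F [ 3.9 -3.3  0. ] M [-0.62 -0.76  0.07] w 24.5
```

View pics/w4.png

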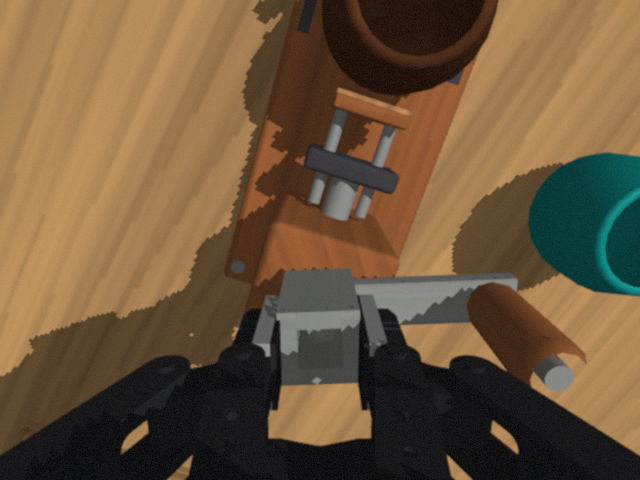

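Wrist view: pad at (372,110), carriage bar at (350,168), gourd near edge at (410,92). The bar-to-pad gap shows spring compression directly, so I'll measure it and carry on.

```bash
cat > gap.py <<'E'
from h import *
import sys
S=np.array([542.8,44.]);ey=np.array([-.225,.974]);ex=np.array([.974,.225])
def g(f):
    d=load(f);P=cloud(d);r=P[:,:,:2]-S;y=r@ey;x=r@ex;z=P[:,:,2];h=cv2.cvtColor(d['img'],cv2.COLOR_RGB2HSV).astype(int);im=d['img'].astype(int)
    ok=(d['range_z']>0)&(abs(x)<11)&(z>45)
    b=ok&(im[:,:,2]>im[:,:,0]+4)&(h[:,:,2]<110)&(y>30)&(y<85)
    p=ok&(h[:,:,1]>110)&(h[:,:,2]>95)&(z>62)&(z<69.5)&(y>50)&(y<95)
    f=lambda m:(m.sum(),np.percentile(y[m],[5,50,95]).round(1),np.median(z[m]).round(0)) if m.sum()>5 else 0
    G=(d['range_z']>0)&(abs(x)<8)&(z>70)&(z<90)&(y>75)&(y<110)
    print('bar',f(b),'pad',f(p),'gap',np.round(np.median(y[p])-np.median(y[b]),1),'gourd near',np.percentile(y[G],2).round(1) if G.any() else '')
if len(sys.argv)>2: cap('wrist',sys.argv[1])
g(sys.argv[1])
E
python3 gap.py w3;python3 gap.py w4
python3 -m pendant '[[0,0,8.4,0,0,0,1],[0,0,8.4,0,0,0,1],[0,0,8.4,0,0,0,1]]' >/dev/null;python3 st.py; python3 gap.py w5 1
python3 -m pendant '[[0,0,8.4,0,0,0,1],[0,0,8.4,0,0,0,1],[0,0,8.4,0,0,0,1]]' >/dev/null;python3 st.py; python3 gap.py w6 1
```

```text
bar (np.int64(19), array([31.4, 32.6, 34.3]), np.float64(63.0)) pad (np.int64(351), array([55.6, 59.2, 62.7]), np.float64(67.0)) gap 26.6 gourd near 89.6
bar (np.int64(78), array([45.6, 50. , 54.6]), np.float64(63.0)) pad (np.int64(988), array([74.3, 77.8, 81.3]), np.float64(67.0)) gap 27.8 gourd near 89.7
t 20.6 q6 1.437 [544.2  43.3 112.6] yaw 95.5 F [ 3.2 -4.3  0.8] M [-0.73 -0.55  0.16] w 24.6
bar (np.int64(82), array([47. , 50.6, 55.6]), np.float64(64.0)) pad (np.int64(975), array([75.4, 78.9, 82.2]), np.float64(67.0)) gap 28.3 gourd near 89.6
t 20.95 q6 1.875 [543.8  43.3 112.6] yaw 70.4 F [ 1.1 -4.1  0.7] M [-0.89 -0.44  0.15] w 24.4
bar (np.int64(67), array([48.6, 52.1, 55.8]), np.float64(64.0)) pad (np.int64(921), array([76.4, 79.9, 83.2]), np.float64(67.0)) gap 27.7 gourd near 89.6
```

```bash
python3 -m pendant '[[0,0,8.4,0,0,0,1],[0,0,8.4,0,0,0,1],[0,0,8.4,0,0,0,1],[0,0,8.4,0,0,0,1],[0,0,8.4,0,0,0,1],[0,0,8.4,0,0,0,1],[0,0,0,0,0,0,1]]' >/dev/null;python3 st.py
python3 -m pendant '[[0,0,0,0,0,0,0.45],[0,0,0,0,0,0,0.45],[0,0,0,0,0,0,0.45],[0,0,-8.4,0,0,0,0.45],[0,0,-8.4,0,0,0,0.45],[0,0,-8.4,0,0,0,0.45],[0,0,-8.4,0,0,0,0.45],[0,0,-8.4,0,0,0,0.45],[0,0,-8.4,0,0,0,0.45],[0,0,-8.4,0,0,0,0.45]]' >/dev/null
python3 -m pendant '[[0,0,-8.4,0,0,0,0.45],[0,0,-8.4,0,0,0,0.45],[0,0,0,0,0,0,0.45]]' >/dev/null
python3 st.py; python3 gap.py w7 1
```

```text
t 21.7 q6 2.749 [543.2  43.7 112.6] yaw 20.3 F [ 1.2 -4.6  3.1] M [-1.   -0.17 -0.  ] w 24.5
t 23.0 q6 1.435 [542.7  45.  112. ] yaw 95.7 F [-0.   0.4 -0.1] M [-0.05  0.02 -0.01] w 46.4
bar (np.int64(84), array([50.2, 54. , 58.1]), np.float64(64.0)) pad (np.int64(917), array([78.6, 81.8, 85.2]), np.float64(67.0)) gap 27.8 gourd near 89.6
```

```bash
python3 -m pendant '[[0,0,-8.4,0,0,0,0.45],[0,0,-8.4,0,0,0,0.45],[0,0,-8.4,0,0,0,0.45],[0,0,-8.4,0,0,0,0.45],[0,0,-8.4,0,0,0,0.45],[0,0,-8.4,0,0,0,0.45],[0,0,-8.4,0,0,0,0.45],[0,0,-8.4,0,0,0,0.45],[0,0,-8.4,0,0,0,0.45],[0,0,-8.4,0,0,0,0.45]]' >/dev/null
python3 -m pendant '[[0,0,-8.4,0,0,0,0.45],[0,0,-8.4,0,0,0,0.45],[0,0,-8.4,0,0,0,0.45],[0,0,-8.4,0,0,0,0.45],[0,0,-8.4,0,0,0,0.45],[0,0,-8.4,0,0,0,0.45],[0,0,-8.4,0,0,0,0.45],[0,0,-8.4,0,0,0,0.45],[0,0,-8.4,0,0,0,0.45],[0,0,-8.4,0,0,0,0.45]]' >/dev/null
python3 -m pendant '[[0,0,-8.4,0,0,0,0.45],[0,0,-8.4,0,0,0,0.45],[0,0,-8.4,0,0,0,0.45],[0,0,-1.2,0,0,0,0.45],[0,0,0,0,0,0,0.45],[0,0,0,0,0,0,1],[0,0,0,0,0,0,1],[0,0,0,0,0,0,1],[0,0,0,0,0,0,1],[0,0,0,0,0,0,1]]' 80 >/dev/null; python3 st.py
python3 -m pendant '[[0,0,8.4,0,0,0,1],[0,0,8.4,0,0,0,1],[0,0,8.4,0,0,0,1],[0,0,8.4,0,0,0,1],[0,0,8.4,0,0,0,1],[0,0,8.4,0,0,0,1],[0,0,8.4,0,0,0,1],[0,0,8.4,0,0,0,1]]' >/dev/null; python3 st.py; python3 meas.py s6 95;python3 gap.py w8 1
```

```text
t 26.05 q6 -1.956 [543.6  44.7 112.6] yaw -70.0 F [0.8 0.6 2.1] M [ 0.24 -0.03 -0.01] w 24.1
t 26.85 q6 -0.778 [544.5  44.7 112.7] yaw -137.5 F [ 1.9  0.1 -0.1] M [ 0.21 -0.47  0.07] w 25.1
pad n 73 y pct [54.3 60.5 94.2] gourd rim n 213 y 126.1 [ 98.1 134.4 153.6] x 1.1
bar (np.int64(296), array([31.7, 36.3, 57.5]), np.float64(169.0)) pad (np.int64(413), array([80.4, 82.9, 86.6]), np.float64(67.0)) gap 46.6 gourd near 90.6
```

```bash
python3 -m pendant '[[0,0,8.4,0,0,0,1],[0,0,8.4,0,0,0,1],[0,0,8.4,0,0,0,1],[0,0,8.4,0,0,0,1],[0,0,8.4,0,0,0,1],[0,0,8.4,0,0,0,1],[0,0,8.4,0,0,0,1]]' >/dev/null; python3 st.py;python3 gap.py w9 1
python3 -m pendant '[[0,0,8.4,0,0,0,1],[0,0,8.4,0,0,0,1],[0,0,8.4,0,0,0,1],[0,0,8.4,0,0,0,1],[0,0,8.4,0,0,0,1]]' >/dev/null; python3 st.py; python3 meas.py s7 95;python3 gap.py w10 1
```

```text
t 27.65 q6 0.245 [544.8  43.9 112.6] yaw 163.8 F [ 4.1 -1.4  0.1] M [-0.16 -0.73  0.12] w 24.8
bar (np.int64(575), array([31.5, 38.8, 58.6]), np.float64(168.0)) pad (np.int64(819), array([82.2, 85.5, 89.2]), np.float64(67.0)) gap 46.7 gourd near 92.3
t 28.2 q6 0.976 [544.5  43.4 112.7] yaw 121.9 F [ 2.8 -2.3  0.7] M [-0.47 -0.68  0.16] w 25.0
pad n 77 y pct [57.8 65.3 85.4] gourd rim n 215 y 127.1 [100.4 136.  155.4] x 2.9
bar (np.int64(70), array([57.5, 61.1, 64.8]), np.float64(64.0)) pad (np.int64(846), array([82.8, 85.8, 89.4]), np.float64(67.0)) gap 24.6 gourd near 92.7
```

Gap 24.6 against 27.8 free: the gourd moved about 3 mm and is home, with springs at roughly 3.3 mm. Add about 4.3 mm (0.29 turn).

```bash
python3 -m pendant '[[0,0,8.4,0,0,0,1],[0,0,8.4,0,0,0,1],[0,0,8.4,0,0,0,1],[0,0,8.4,0,0,0,1],[0,0,8.4,0,0,0,1],[0,0,8.4,0,0,0,1]]' >/dev/null;python3 gap.py w11 1
python3 -m pendant '[[0,0,8.4,0,0,0,1],[0,0,8.4,0,0,0,1],[0,0,8.4,0,0,0,1],[0,0,8.4,0,0,0,1],[0,0,8.4,0,0,0,1],[0,0,8.4,0,0,0,1],[0,0,0,0,0,0,1],[0,0,0,0,0,0,1],[0,0,0,0,0,0,1]]' >/dev/null; python3 st.py; python3 gap.py w12 1
```

```text
bar (np.int64(61), array([58.1, 62.1, 66.3]), np.float64(63.0)) pad (np.int64(776), array([83.2, 86. , 89.6]), np.float64(67.0)) gap 23.9 gourd near 92.8
t 29.85 q6 2.73 [543.2  43.7 112.6] yaw 21.4 F [ 1.2 -5.1  4.3] M [-1.18 -0.15  0.12] w 24.8
bar (np.int64(2695), array([31.5, 43.3, 56.5]), np.float64(179.0)) pad (np.int64(618), array([83.3, 86.3, 90. ]), np.float64(67.0)) gap 43.0 gourd near 92.6
```

Before lifting, I'll release and swing back for a clear view of the gap.

```bash
python3 -m pendant '[[0,0,0,0,0,0,0.45],[0,0,0,0,0,0,0.45],[0,0,0,0,0,0,0.45],[0,0,-8.4,0,0,0,0.45],[0,0,-8.4,0,0,0,0.45],[0,0,-8.4,0,0,0,0.45],[0,0,-8.4,0,0,0,0.45],[0,0,-8.4,0,0,0,0.45],[0,0,-8.4,0,0,0,0.45],[0,0,-8.4,0,0,0,0.45]]' >/dev/null
python3 -m pendant '[[0,0,-8.4,0,0,0,0.45],[0,0,-8.4,0,0,0,0.45],[0,0,0,0,0,0,0.45]]' >/dev/null
python3 st.py; python3 gap.py w13 1; python3 -c "
from h import *
a,b=[load(f)['img'][:330,200:580] for f in('w7','w13')]
cv2.imwrite('pics/cmp2.png',np.hstack([a,b])[:,:,::-1])"
```

```text
t 31.2 q6 1.415 [542.7  45.1 112. ] yaw 96.9 F [-0.7  0.2 -0. ] M [ 0.02 -0.   -0.  ] w 46.7
bar (np.int64(88), array([61.2, 64.4, 69. ]), np.float64(64.0)) pad (np.int64(825), array([83.4, 86.2, 89.9]), np.float64(67.0)) gap 21.8 gourd near 93.0
```

View pics/cmp2.png

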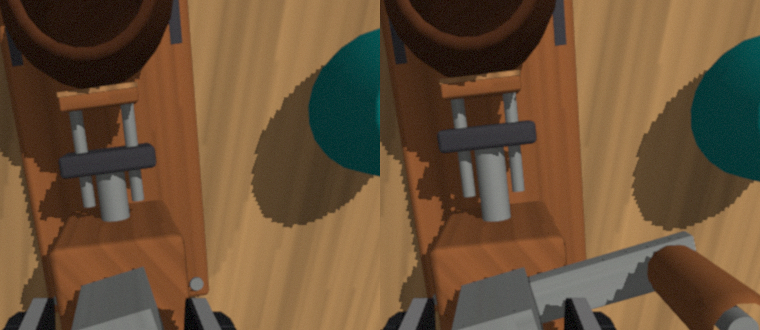

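Gap is 21.8 mm against 27.8 free, so about 6–7 mm compression (≈10–11 N): snug. The picture agrees, with the bar closer to the pad and the gourd upright in the stop. Regrip and lift off.

```bash
python3 -m pendant '[[0,0,8.4,0,0,0,0.45],[0,0,8.4,0,0,0,0.45],[0,0,8.4,0,0,0,0.45],[0,0,8.4,0,0,0,0.45],[0,0,8.4,0,0,0,0.45],[0,0,8.4,0,0,0,0.45],[0,0,8.4,0,0,0,0.45],[0,0,8.4,0,0,0,0.45],[0,0,8.4,0,0,0,0.45],[0,0,0,0,0,0,0.45]]' >/dev/null
python3 -m pendant '[[0,0,0,0,0,0,1],[0,0,0,0,0,0,1],[0,0,0,0,0,0,1],[0,0,0,0,0,0,1],[0,0,0,0,0,0,1]]' 60 >/dev/null; python3 st.py
python3 -m pendant '[[0,0,0,0,0,-4,1],[0,0,0,0,0,-6,1],[0,0,0,0,0,-8,1],[0,0,0,0,0,-8,1],[0,0,0,0,0,-10,1],[0,0,0,0,0,-20,1],[0,0,0,0,0,-20,1],[0,0,0,0,0,-20,1],[0,0,0,0,0,0,1],[0,0,0,0,0,0,1]]' >/dev/null; python3 st.py
```

```text
t 32.75 q6 2.734 [543.5  43.9 112.6] yaw 21.2 F [ 0.3 -3.3  2.5] M [-0.85  0.09  0.1 ] w 24.8
t 33.75 q6 2.735 [543.2  44.9 208.5] yaw 21.2 F [-0.1  0.6 -3.3] M [0.01 0.05 0.03] w 24.9
```

```bash
python3 -m pendant '[[0,0,0,-10,19,0,1],[0,0,0,-17,33,0,1],[0,0,0,-17,33,0,1],[0,0,0,-17,33,0,1],[0,0,0,-17,33,0,1],[0,0,0,-17,33,0,1],[0,0,0,-17,33,0,1],[0,0,0,-17,33,0,1],[0,0,0,-10,17,0,1],[0,0,5.4,0,0,0,1]]' >/dev/null
python3 -m pendant '[[0,0,0,0,0,25,1],[0,0,0,0,0,40,1],[0,0,0,0,0,40,1],[0,0,0,0,0,25,1],[0,0,0,0,0,0,1],[0,0,0,0,0,0,1]]' >/dev/null; python3 st.py
python3 -c "
from h import *
for n in('side','scene'):
    d=cap(n,n+'9');P=cloud(d)[165:345]
    m=(d['range_z'][165:345]>0)&(np.hypot(P[:,:,0]-575,P[:,:,1]+237)<35)&(P[:,:,2]>35)&(P[:,:,2]<125);print(n,m.sum(),P[m].min(0),P[m].max(0))"
```

```text
t 35.35 q6 2.29 [ 509.2 -253.9   77.3] yaw 15.8 F [-0.1 -0.3 -2.5] M [ 0.    0.04 -0.  ] w 24.9
side 224 [ 540.08636214 -250.28164521   60.060463  ] [ 583.10240537 -218.88093578  121.38268668]
scene 284 [ 540.06757664 -255.08419778   60.90122875] [ 587.29515455 -228.97746052  122.98348304]
```

```bash
python3 -m pendant '[[0,0,0,0,0,15,1],[0,0,0,0,0,15,1],[0,0,0,0,0,12,1],[0,0,0,0,0,6,1],[0,0,0,0,0,3,1],[0,0,0,0,0,2,1],[0,0,0,0,0,0,1],[0,0,0,0,0,0,1]]' >/dev/null; python3 st.py
python3 -m pendant '[[0,0,0,0,0,1.5,1],[0,0,0,0,0,1.5,1],[0,0,0,0,0,1.5,1],[0,0,0,0,0,0,1],[0,0,0,0,0,0,1]]' >/dev/null; python3 st.py
```

```text
t 36.25 q6 2.29 [ 510.6 -254.9   25.8] yaw 15.8 F [-0.5  0.2 -2.6] M [0.02 0.03 0.  ] w 25.1
t 36.75 q6 2.29 [ 510.1 -254.6   20.7] yaw 15.8 F [-0.3 -0.7 -3.1] M [-0.03 -0.02  0.02] w 25.2
```

```bash
python3 -m pendant '[[0,0,0,0,0,1,1],[0,0,0,0,0,1,1],[0,0,0,0,0,0,1],[0,0,0,0,0,0,1]]' >/dev/null; python3 st.py
python3 -m pendant '[[0,0,0,0,0,0.7,1],[0,0,0,0,0,0,1],[0,0,0,0,0,0,1]]' >/dev/null; python3 st.py
```

```text
t 37.15 q6 2.29 [ 510.4 -254.8   19.7] yaw 15.8 F [-2.4  1.8  5.8] M [ 0.32  0.48 -0.03] w 24.9
t 37.45 q6 2.29 [ 510.4 -254.8   19.6] yaw 15.8 F [-3.9  2.1 10.2] M [0.54 0.83 0.04] w 24.9
```

Touching down on the tray floor. Release and rise.

```bash
python3 -m pendant '[[0,0,0,0,0,-0.5,1],[0,0,0,0,0,0,0.45],[0,0,0,0,0,0,0.45],[0,0,0,0,0,0,0.45],[0,0,0,0,0,-15,0.45],[0,0,0,0,0,-35,0.45],[0,0,0,0,0,-45,0.45],[0,0,0,0,0,-45,0.45],[0,0,0,0,0,-45,0.45],[0,0,0,0,0,0,0.45]]'  >/dev/null; python3 st.py
python3 - <<'E'
from h import *
d=cap('wrist','w20');cap('side','side20');P=cloud(d);hs=cv2.cvtColor(d['img'],cv2.COLOR_RGB2HSV);v=d['range_z']>0
n=v&(np.hypot(P[:,:,0]-509,P[:,:,1]+254)<25)&(hs[:,:,1]<60)&(abs(P[:,:,2]-43)<5)
r=cv2.minAreaRect(np.argwhere(n)[:,::-1].astype(np.int32));print('hub',n.sum(),onplane(d,*r[0],43),np.median(P[n][:,2]))
q=P[n];A=np.c_[q[:,:2]-q[:,:2].mean(0),np.ones(len(q))];print('tilt',np.linalg.lstsq(A,q[:,2],rcond=None)[0])
D=load('side20');c=np.hstack([cv2.resize(d['img'],(400,300)),cv2.resize(D['img'][150:390,240:440],(250,300))]);cv2.imwrite('pics/end.png',c[:,:,::-1])
E
```

```text
t 38.45 q6 2.29 [ 514.6 -257.5  211.4] yaw 15.8 F [ 1.  -0.6  0.3] M [-0.03 -0.05  0.03] w 47.0
hub 905 [ 511.20064715 -254.09725117   43.        ] 43.54992561122437
tilt [-9.17047106e-03 -1.74873991e-03  4.33733059e+01]
```

View pics/end.png

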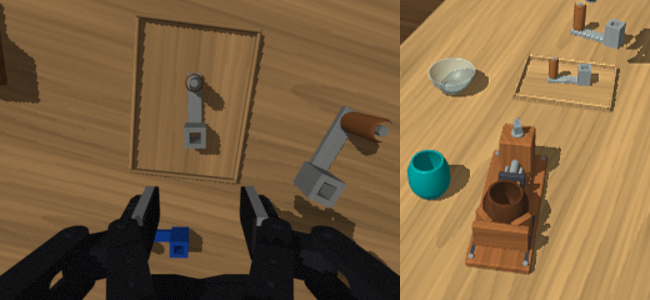

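The crank lies flat in the tray, handle up (wrist view, hub at (195,137)). The gourd is upright and clamped in the side view at (505,200), the bystanders are untouched, and the gripper is clear.

```bash
python3 -c "
from plant import bot
print(bot.finish_job())"
```

```text
the job is handed in; nothing more can be done
None
```

The job is handed in, with no verdict shown: the gourd is clamped at an estimated 10–11 N, and the crank is back in the tray, flat and handle up, after about 38.5 s of the 72 s allowed.

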